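# Square the roller rest and nip up its lever locknut

### The arm

A 6-joint arm with a two-finger parallel gripper is mounted at the origin on a cart in front of the work surface, level with it; the furniture and walls round the work are solid. World frame = base frame: x ahead of the robot, y to its left, z up, the work surface at z = 0. Lengths are in m, angles in rad, forces in N, time in s.
With the tool pointing down it reaches from about 0.275 to 0.725 m from the base axis. Payload 15.9 kg.
Tool frame: the origin (TCP) lies on the centre line of the jaws, within the pads' length; the fingertips stand 8 mm ahead of it and the grasp point (between the pads) lies 11 mm behind it (arm.tip_extent is the distance from the TCP to the fingertips, in m); z points along the fingers, y is the line along which they close (so a half turn about z gives the same grasp; the last joint's range is limited). The gripper opens to 85 mm and grips with 20 to 120 N. Pads are 22 mm wide; open, the fingers measure 114 mm over their backs; the gripper's body (76 mm by 85 mm) begins 54 mm behind the grasp point. The pads swing forward as they close: fully open they stand 13 mm farther back than shut.
Start: joints at [1.283, 0.213, -0.034, 1.323, 0, 1.571], TCP at [0.142, 0.479, 0.239] pointing down, gripper open.
Joint ranges: [-2.98, 2.98], [-0.74, 1.72], [-1.14, 1.35], [-2.1, 2.04], [-1.57, 1.44], [-3.14, 3.14]. Speed limits (rad/s): [1.89, 1.89, 2.39, 2.57, 3.14, 3.14].

### API

Orientations are given as a unit quaternion [w, x, y, z].
In Python, from bench import monitor, get_image, camera_model, arm gives the robot as it stands.
- The arm moves only by the tool send_rows, never from a script. Its argument "series" is a list of rows, each an object of numbers: "ax", "ay", "az": the turn, a rotation vector about the world's x, y, z in degrees; "x", "y", "z": the shift along the world's x, y, z in m; "gripper": the gripper command: -1 is shut, 1 is fully open, values between are in proportion. A call has 1 to 10 rows; each row is the pose to reach, as a shift and turn from the pose commanded when the call began; what a row does not reach only later rows make up. A row lasts 1/12 s, in which the tool goes at most 41.7 mm and 7.16 degrees, less where a joint would pass 70% of its speed; a pose out of reach is approached as far as the arm can. A call with a gripper value outside its range is refused whole. The fingers move at their own pace and stop on an object; "force" is the grip in N (left out, the last holds). Time passes only in rows, so rows that repeat a pose let the fingers close. It gives the time, the measured TCP pose, the force, the opening and the grip force at its end, in the units of the state.
- monitor.get_state(): the state, without advancing time (a new reading comes with each control period).
- get_image(name): name is "side" or "top"; returns (picture, depth): 420x560x3 uint8, red, green, blue; 420x560 float32, m along the optical axis (not along the pixel's ray), 0 where there is no reading.
- camera_model(name): a dict with "fx", "fy", "cx", "cy" (pixels), "T" (4x4, takes a point from camera to world coordinates). Camera axes: x right, y down, z forward; pixel columns grow to the right and rows downward; lengths in m; the calibration is good to about 2 mm. A picture is of the moment at which its call begins. camera_model takes no time and is no camera call.
- arm.close_job(): hands the job in; it is judged then, once.
The state is a dict: "t": time; "q": joint angles; "joint_velocities": joint speeds; "joint_torque": joint torques, N m; "ee_pos": TCP position; "ee_rot": TCP orientation; "contact_force": force on the tool from outside, world axes, zero at the start; "ft_torque": the same for the moment, N m; "opening": opening from 0.0 (shut) to 1.0 (fully open); "grasp_force": force on a finger pad.
Only numpy, scipy, OpenCV 4.12 (cv2) and the standard library are available. Lean on these libraries where they do the work, as an engineer would, in place of code of your own. Each camera call takes 0.05 s, during which the arm holds its last target. There are 200 camera calls.

### The job

The adjustable roller head on the arbor stand is loose and has swung out of line with the fixed one. Slide the open-ended spanner from the mat fully onto the flats under its rollers to hold the head, and swing the locknut's ball lever anticlockwise until the nut is fully tight, with the spanner's handle resting against the upright stop so that the head is locked square to the stand. Then draw the spanner off and lay it flat on the mat again, leaving the head square, the nut tight and the other things on the desk where they are.

Things in the scene. Friction and masses are not known exactly. Their poses are not given: they have to be found in the camera images.
- roller_stand: Machine-grey cast stand, fixed; origin on the desk under the stud of its adjustable rest, z up. x points away from the stop horn, roughly away from the robot; y along the 60 mm wide, 16 mm high bar (y -42 to +180 mm) to a fixed roller rest 150 mm away. Both rests are 100 mm high and stay within 30 mm of their axes. A web 14 mm high, on the -x side, joins the bar to the quadrant.
- stop_face (a point): Middle of the face (looking to the stand's +y) of the steel stop horn, 163 mm from the stud on the stand's -x side, 60 mm up; horn 20 mm along x, 72 mm high. It ends the quadrant: a curved wall 158 to 169 mm from the stud, 48 mm high, from here 36 degrees round towards the fixed rest. The spanner's handle slides along its top and stops against this face. Axes as the stand's.
- roller_head (a joint): Turn of the adjustable roller head, rad, anticlockwise from above positive, 0 = square: axles parallel to the bar. Starts -0.45 to -0.2. Friction 0.3 N m, no spring; unheld, it is carried round with the locknut. The jaw has about 4 degrees of play on the neck: turned by the nut, with the spanner's handle against the horn, the head stops within about 0.05 of 0.
- neck (a point): Centre of the head's neck on the stud axis, 53 mm above the desk: 26 mm across its two flats, 35 mm long, free from 48 mm high (washer of the nut below) to 64 mm (44 mm wide flange above). Its x axis runs along the flats and is the stand's x when square. The spanner slides on along this x from the -x side, handle over the quadrant; resting on washer and quadrant its jaw centre is here.
- lock_nut (a joint): Turn of the lever locknut relative to the roller head, rad, anticlockwise from above positive. Starts 0 to 0.12 (finger tight); hard stop at 0.85 = fully tight. It rubs on the head with 0.8 N m (8 N at the ball), so unless the head is held both turn together. It stays where it is left.
- lever_ball (a point): Centre of the black ball, 26 mm wide, on the nut's cranked lever, 64 mm above the desk, 105 mm from the stud axis. Its direction from the stud, anticlockwise from the stand's x, is 254 degrees plus roller_head plus lock_nut. The 11 mm thick arm drops from the ball to 38 mm high at 48 mm from the axis. It swings level, anticlockwise to tighten; nothing stands in its way.
- spanner_grip (a point): Point on the handle of the steel open-ended spanner, half-way up its 10 mm thickness, 85 mm behind the jaw's centre. The point's x axis points along the handle to the jaw, z up as it lies. The handle is 18 mm wide and runs from 61 to 178 mm behind the jaw's centre; about 180 g, balanced about 70 mm behind the jaw's centre. It lies flat on the mat at first.
- spanner_jaw (a point): Centre of the spanner's jaw, half-way up its thickness; same axes as spanner_grip. The jaw opens to +x and is 28.5 mm wide (the neck is 26 mm), flared to 37 mm at the tips; tips 20 mm ahead of this point, back of the jaw 19 mm behind it. The spanner's head is 52 mm wide. To take it off the neck, turn it 3 degrees off the horn and 2 back so that it does not bind, then draw it along its own length.
- bench_mat: Dark cutting mat with a fine grid, 240 x 180 x 3 mm, fixed on the desk, origin under its centre, x along its long side. The spanner lies on it at the start and comes back onto it.
- oil_bottle_mid (a point): Middle of a white dropper bottle, 44 mm wide and 112 mm high; a bystander to be left where it is.
- ring_cup_mid (a point): Middle of a turned horn cup, 44 mm wide and 28 mm high; a bystander to be left where it is.
- bracelet_block_mid (a point): Middle of a grey slotted block, 37 x 53 x 20 mm; a bystander to be left where it is.

How it is judged:
On the way, in this order (a step that is already met when the one before it is completed fails the run):
1. the spanner's jaw sits on the flats of the head's neck while the nut is still loose (distance between spanner_jaw and neck below 0.009 m and angle between the x axis of spanner_jaw and the x axis of neck, either way round below 0.2 rad and value of joint lock_nut below 0.4 rad), for 0.2 s.
2. the nut is tight with the spanner still on the flats and the head square (distance between spanner_jaw and neck below 0.012 m and value of joint lock_nut above 0.77 rad and value of joint roller_head between -0.12 and 0.12 rad), for 0.2 s.
At the end, for the whole second after the job is handed in: The locknut is within 0.08 rad of its tight stop, the roller head within 0.12 rad of square, and the spanner lies flat on the mat: its grip point over the mat and both it and the jaw's centre within 14 mm of the desk's top (value of joint lock_nut above 0.77 rad and value of joint roller_head between -0.12 and 0.12 rad and x of spanner_grip in the frame of bench_mat between -0.12 and 0.12 m and y of spanner_grip in the frame of bench_mat between -0.09 and 0.09 m and height (world z) of each of spanner_grip, spanner_jaw below 0.014 m); the robot touches nothing.
It fails at once if a bystander is moved by more than 25 mm (distance of any of oil_bottle_mid, ring_cup_mid, bracelet_block_mid from where it was at the start of the episode above 0.025 m).
It also fails if it takes over 64 s, if anything falls off the work surface, if the arm or the gripper's body presses on something with over 40 N, if the wrist force passes 120 N, or if a joint passes its speed limit or range.

## Working session

There is one attempt and no reset: what is moved stays moved. The work goes in short steps, Python scripts to look and compute and a tool call to move; the robot and the scene stay as the last step left them, time stands still between calls to the robot, and variables do not carry over. Pictures are saved under pics/ and viewed, at most 10 in all, crops included, and the job is handed in when it is done.

Besides the shell and the picture viewer there is one more tool, called as name(argument=value, ...) on one line, values as JSON. send_rows: Moves the arm, as the interface text tells. Its arguments: {"type":"object","properties":{"series":{"type":"array","items":{"type":"object","properties":{"ax":{"type":"number"},"ay":{"type":"number"},"az":{"type":"number"},"x":{"type":"number"},"y":{"type":"number"},"z":{"type":"number"},"gripper":{"type":"number"}}}},"force":{"type":"number"}},"required":["series"]}

```bash
mkdir -p pics; ls; python3 - <<'E'
from bench import monitor,get_image,camera_model,arm
import cv2,numpy as np
for n in("top","side"):
    p,d=get_image(n); cv2.imwrite(f"pics/{n}0.png",cv2.cvtColor(p,cv2.COLOR_RGB2BGR)); np.savez(f"{n}0.npz",p=p,d=d)
    c=camera_model(n); print(n,c["fx"],c["cx"],c["cy"],np.round(c["T"],3).tolist())
s=monitor.get_state(); print(s)
E
```

```text
pics
top 417.1265924963108 278.0567303982816 208.03719673119448 [[-0.01, -0.989, 0.145, 0.498], [-1.0, 0.007, -0.02, 0.094], [0.019, -0.146, -0.989, 0.986], [0.0, 0.0, 0.0, 1.0]]
side 540.4910560386268 277.463859649459 210.6580970162011 [[0.773, -0.516, 0.368, 0.202], [-0.634, -0.616, 0.468, -0.443], [-0.015, -0.595, -0.803, 1.002], [0.0, 0.0, 0.0, 1.0]]
{'t': 0.1, 'q': array([ 1.28301119e+00,  2.13303732e-01, -3.49398664e-02,  1.32347716e+00,
        2.17339782e-05,  1.57080842e+00]), 'joint_velocities': array([ 0.00053211,  0.00055898,  0.00116766,  0.00016919,  0.00058929,
       -0.00174953]), 'joint_torque': array([-4.24612972e-04, -6.87249827e+01,  4.87803340e+01,  1.23051525e-02,
        7.09794608e-05, -7.90942181e-06]), 'ee_pos': array([0.14183297, 0.4791853 , 0.23888966]), 'ee_rot': array([-7.70323037e-05,  1.43402504e-01,  9.89664341e-01, -4.55882754e-04]), 'contact_force': array([ 0.07426347, -0.39874604,  0.40243292]), 'ft_torque': array([ 0.00817203,  0.03143323, -0.04869029]), 'grasp_force': 0.0, 'opening': 1.0015014331673318}
```

View pics/top0.png

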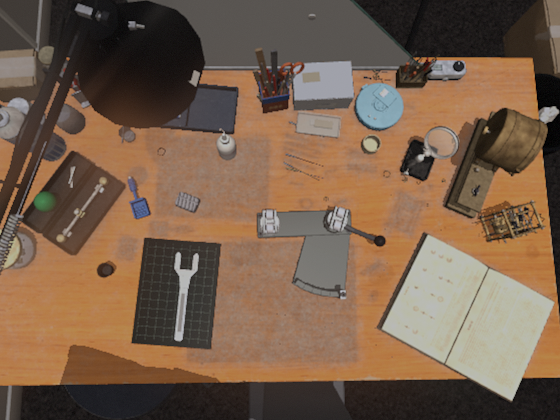

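View pics/side0.png

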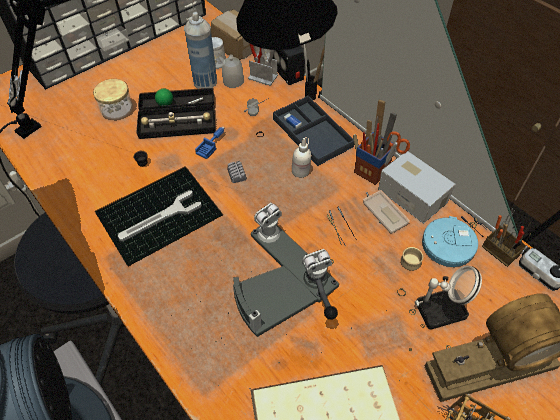

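```bash
cat > h.py <<'E'
import numpy as np,cv2
from bench import monitor,get_image,camera_model,arm
def cloud(n,d):
    c=camera_model(n);v,u=np.mgrid[0:420,0:560]
    P=np.stack([(u-c["cx"])/c["fx"]*d,(v-c["cy"])/c["fy"]*d,d],-1)
    return P@c["T"][:3,:3].T+c["T"][:3,3]
def ray(n,uv,z):
    c=camera_model(n);uv=np.atleast_2d(uv).astype(float)
    r=np.c_[(uv[:,0]-c["cx"])/c["fx"],(uv[:,1]-c["cy"])/c["fy"],np.ones(len(uv))]@c["T"][:3,:3].T
    o=c["T"][:3,3];return o+r*((z-o[2])/r[:,2])[:,None]
def proj(n,P):
    c=camera_model(n);q=(np.atleast_2d(P)-c["T"][:3,3])@c["T"][:3,:3]
    return np.c_[q[:,0]/q[:,2]*c["fx"]+c["cx"],q[:,1]/q[:,2]*c["fy"]+c["cy"]]
E
python3 - <<'E'
from h import *
for n in("top","side"):
    f=np.load(f"{n}0.npz");p,d=f["p"],f["d"];C=cloud(n,d)
    Z=C[...,2]
    hsv=cv2.cvtColor(p,cv2.COLOR_RGB2HSV)
    # spanner
    box=np.zeros(Z.shape,bool)
    if n=="top": box[240:345,140:215]=1
    else: box[175:255,100:218]=1
    m=(box&(hsv[...,2]>110)&(hsv[...,1]<60)).astype(np.uint8)
    k,l,st,ce=cv2.connectedComponentsWithStats(m);i=1+np.argmax(st[1:,4]);m=l==i
    v,u=np.nonzero(m);P=ray(n,np.c_[u,v],.013)[:,:2]
    mu=P.mean(0);w,V=np.linalg.eigh(np.cov((P-mu).T));a=V[:,1]*np.sign(V[0,1]);b=np.array([-a[1],a[0]])
    s=(P-mu)@a;t=(P-mu)@b
    print(n,"spanner z",np.median(Z[m]),"len",s.min(),s.max(),"mu",mu,"ang",np.degrees(np.arctan2(a[1],a[0])))
    for lo in np.arange(s.min(),s.max(),.02):
        q=(s>=lo)&(s<lo+.02);print("  %.3f %.4f %.4f"%(lo+.01,t[q].min(),t[q].max()))
    # ball
    box=np.zeros(Z.shape,bool)
    if n=="top": box[225:255,365:395]=1
    else: box[295:330,318:345]=1
    m=box&(hsv[...,2]<60);v,u=np.nonzero(m);print(" ball",len(u),ray(n,[u.mean(),v.mean()],.064),np.max(Z[m]), u.min(),u.max(),v.min(),v.max())
    # horn
    S=(C[...,0]>.2)&(C[...,0]<.36)&(C[...,1]<.06)&(C[...,1]>-.12)
    q=S&(Z>.058)&(Z<.08);print(" horn",q.sum(),C[q].mean(0),C[q].min(0),C[q].max(0))
    q=S&(Z>.04)&(Z<.055);print(" quad",q.sum(),C[q].min(0),C[q].max(0))
    R=(C[...,0]>.36)&(C[...,0]<.55)&(C[...,1]<.2)&(C[...,1]>-.15)&(Z>.07)
    k,l,st,ce=cv2.connectedComponentsWithStats(R.astype(np.uint8))
    for i in range(1,k):
        if st[i,4]>30:print(" blob",st[i],C[l==i].mean(0),C[l==i].min(0),C[l==i].max(0))
for n,(x,y,w,h) in {"top":(240,190,150,120),"side":(225,195,130,145)}.items():
    p=np.load(f"{n}0.npz")["p"][y:y+h,x:x+w]
    cv2.imwrite(f"pics/{n}c.png",cv2.cvtColor(cv2.resize(p,None,fx=4,fy=4,interpolation=cv2.INTER_CUBIC),cv2.COLOR_RGB2BGR))
E
```

```text
top spanner z 0.013426382153907346 len -0.10617932925684608 0.09062005999958532 mu [0.44851497 0.29296958] ang -4.80430957095724
  -0.096 -0.0099 0.0098
  -0.076 -0.0098 0.0097
  -0.056 -0.0099 0.0098
  -0.036 -0.0097 0.0097
  -0.016 -0.0098 0.0099
  0.004 -0.0106 0.0096
  0.024 -0.0128 0.0125
  0.044 -0.0269 0.0261
  0.064 -0.0271 0.0271
  0.084 -0.0268 0.0271
 ball 90 [[ 0.55864405 -0.14847329  0.064     ]] 0.07973999277113852 374 384 236 245<stdin>:25: RuntimeWarning: Mean of empty slice.
  ret = um.true_divide(
Traceback (most recent call last):
ValueError: zero-size array to reduction operation minimum which has no identity
```

```bash
python3 - <<'E'
from h import *
for n in("top","side"):
    f=np.load(f"{n}0.npz");p,d=f["p"],f["d"];C=cloud(n,d)
    Z=C[...,2]
    hsv=cv2.cvtColor(p,cv2.COLOR_RGB2HSV)
    box=np.zeros(Z.shape,bool)
    if n=="top": box[225:255,365:395]=1
    else: box[300:330,318:345]=1
    m=box&(hsv[...,2]<60);v,u=np.nonzero(m);print(n," ball",len(u),ray(n,[u.mean(),v.mean()],.064),np.max(Z[m]), u.min(),u.max(),v.min(),v.max())
    if n=="side":
        box[:]=0;box[175:255,100:218]=1;m=(box&(hsv[...,2]>110)&(hsv[...,1]<60)).astype(np.uint8)
        k,l,st,ce=cv2.connectedComponentsWithStats(m);m=l==1+np.argmax(st[1:,4]);v,u=np.nonzero(m);P=ray(n,np.c_[u,v],.012)[:,:2]
        mu=P.mean(0);w,V=np.linalg.eigh(np.cov((P-mu).T));a=V[:,1];a*=np.sign(a[0]);s=(P-mu)@a
        print("spanner",np.median(Z[m]),mu,np.degrees(np.arctan2(a[1],a[0])),s.min(),s.max())
    S=(C[...,0]>.4)&(C[...,0]<.52)&(C[...,1]<.08)&(C[...,1]>-.15)
    q=S&(Z>.06)&(Z<.09);print(" horn",q.sum(),C[q].mean(0),C[q].min(0),C[q].max(0))
    q=S&(Z>.04)&(Z<.055);print(" quad",q.sum(),C[q].min(0),C[q].max(0))
    R=(C[...,0]>.53)&(C[...,0]<.72)&(C[...,1]<.2)&(C[...,1]>-.12)&(Z>.07)
    k,l,st,ce=cv2.connectedComponentsWithStats(R.astype(np.uint8))
    for i in range(1,k):
        if st[i,4]>30:print(" blob",st[i],C[l==i].mean(0),C[l==i].min(0),C[l==i].max(0))
    B=(C[...,0]>.5)&(C[...,0]<.72)&(C[...,1]<.2)&(C[...,1]>-.15)&(Z>.011)&(Z<.021)&(hsv[...,1]<80)
    pts=C[B][:,:2].astype(np.float32);print(" bar rect",len(pts),cv2.minAreaRect(pts))
for n,(x,y,w,h) in {"top":(240,190,150,120),"side":(225,195,130,145)}.items():
    p=np.load(f"{n}0.npz")["p"][y:y+h,x:x+w]
    cv2.imwrite(f"pics/{n}c.png",cv2.cvtColor(cv2.resize(p,None,fx=4,fy=4,interpolation=cv2.INTER_CUBIC),cv2.COLOR_RGB2BGR))
E
```

```text
top  ball 90 [[ 0.55864405 -0.14847329  0.064     ]] 0.07973999277113852 374 384 236 245
 horn 63 [ 0.44261105 -0.06181907  0.07325768] [ 0.43296096 -0.06972588  0.06059576] [ 0.45218083 -0.05594927  0.08089506]
 quad 234 [ 0.43411007 -0.05705213  0.04105923] [0.47388293 0.03854829 0.05482568]
 blob [328 206  21  27 389] [ 0.60402584 -0.05409333  0.09043017] [ 0.57667759 -0.07701377  0.07012888] [ 0.63335167 -0.03470467  0.10289351]
 blob [261 210  19  24 355] [0.59970334 0.09403004 0.09114671] [0.57513105 0.07355133 0.07006194] [0.62530834 0.11324238 0.10390807]
 bar rect 2933 ((0.5668573379516602, 0.013594217598438263), (0.1338978260755539, 0.21941325068473816), 0.9153386950492859)
side  ball 151 [[ 0.55684353 -0.14366179  0.064     ]] 0.07940749909340905 318 336 300 319
spanner 0.013657746402422288 [0.44316688 0.29548945] -5.235182017609966 -0.1035428964976372 0.09309940861246656
 horn 98 [ 0.44030914 -0.0623186   0.07121803] [ 0.43113361 -0.06823045  0.0607687 ] [ 0.45169018 -0.05292553  0.07987819]
 quad 280 [ 0.43126847 -0.06777866  0.04019132] [0.47158132 0.04090408 0.05498207]
 blob [254 203  28  26 447] [0.59667988 0.09291073 0.08953463] [0.57304511 0.07540977 0.07019924] [0.62666439 0.11256301 0.10271435]
 blob [302 249  30  25 514] [ 0.60101567 -0.05636338  0.0896796 ] [ 0.57587071 -0.07458062  0.07003968] [ 0.63091942 -0.03122679  0.10255752]
 bar rect 3137 ((0.5643631219863892, 0.013335853815078735), (0.1328478902578354, 0.2205558866262436), 1.456781029701233)
```

View pics/topc.png

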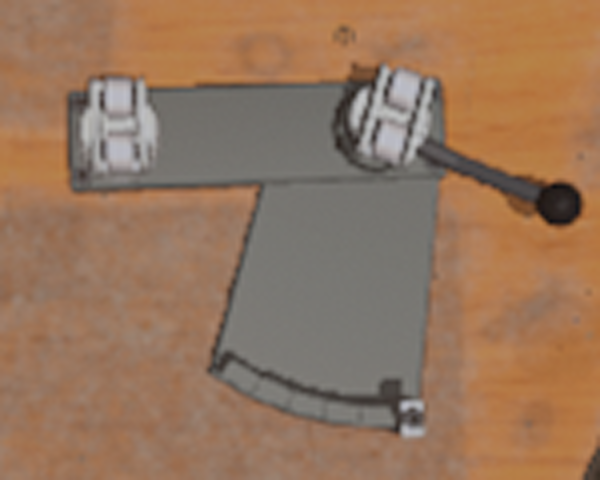

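```bash
python3 - <<'E'
from h import *
def fit(P):
    vx,vy,x,y=cv2.fitLine(P.astype(np.float32),cv2.DIST_HUBER,0,.001,.001).ravel();return np.array([vx,vy]),np.array([x,y])
for n in("top","side"):
    f=np.load(f"{n}0.npz");p,d=f["p"],f["d"];C=cloud(n,d)
    Z=C[...,2];hsv=cv2.cvtColor(p,cv2.COLOR_RGB2HSV)
    G=ray(n,np.indices((420,560))[::-1].reshape(2,-1).T,.016)[:,:2].reshape(420,560,2)
    m=((hsv[...,1]<70)&(Z>.008)&(Z<.024)).astype(np.uint8)
    m[(G[...,0]<.4)|(G[...,0]>.7)|(G[...,1]>.2)|(G[...,1]<-.15)]=0
    X=G[...,0];Y=G[...,1]
    def edge(lo,hi,far,xr):
        out=[]
        for y in np.arange(lo,hi,.0025):
            q=(m>0)&(abs(Y-y)<.00125)&(X>xr[0])&(X<xr[1])
            if q.sum()>3: out.append([X[q].max() if far else X[q].min(),y])
        return np.array(out)
    for nm,a in(("far",edge(-.02,.06,1,(.57,.66))),("near",edge(.04,.12,0,(.54,.6)))):
        v,o=fit(a);sl=v[0]/v[1];print(n,nm,len(a),"x at y=-.055: %.4f at y=.02 %.4f  yaw %.2f"%(o[0]+(-.055-o[1])*sl,o[0]+(.02-o[1])*sl,np.degrees(-np.arctan(sl))))
    q=(m>0)&(X>.585)&(X<.625);print("  y ends",np.sort(Y[q])[[3,-4]])
    # horn / roller detail
    h=(Z>.066)&(Z<.08)&(X>.4)&(X<.48)&(abs(Y)<.1);v,u=np.nonzero(h);Q=ray(n,np.c_[u,v],.072)
    print("  horn top",len(u),Q.min(0),Q.max(0),Q.mean(0))
    w=(Z>.085)&(X>.5)&(X<.72);k,l,st,ce=cv2.connectedComponentsWithStats(w.astype(np.uint8))
    for i in range(1,k):
        if 60<st[i,4]<600:
            P=C[l==i][:,:2];V=np.linalg.eigh(np.cov(P.T))[1][:,1];V=V*np.sign(V[0]);print("  rest",st[i,4],P.mean(0),"bbox c",(P.min(0)+P.max(0))/2,"ang %.1f"%np.degrees(np.arctan2(V[1],V[0])))
    if n=="side":
        b=np.zeros(Z.shape,np.uint8);b[298:324,316:346]=1
        b=(b>0)&(hsv[...,2]<60)&(Z>.045);v,u=np.nonzero(b);print("  ball",len(u),ray(n,[(u.min()+u.max())/2,(v.min()+v.max())/2],.064),u.min(),u.max(),v.min(),v.max())
E
```

```text
top far 32 x at y=-.055: 0.6340 at y=.02 0.6315  yaw 1.96
top near 22 x at y=-.055: 0.5788 at y=.02 0.5760  yaw 2.14
  y ends [-0.09466317  0.12368864]
  horn top 59 [ 0.43305986 -0.06921622  0.072     ] [ 0.45217308 -0.05604872  0.072     ] [ 0.44212881 -0.06238472  0.072     ]
  rest 368 [ 0.59545334 -0.44392381] bbox c [ 0.56887645 -0.20317674] ang -79.2
  rest 280 [ 0.60352845 -0.05401489] bbox c [0.56547859 0.00899749] ang -40.8
  rest 262 [0.5985586  0.09401999] bbox c [0.56145692 0.09346244] ang 0.9
side far 32 x at y=-.055: 0.5900 at y=.02 0.6204  yaw -22.08
side near 32 x at y=-.055: 0.5731 at y=.02 0.5710  yaw 1.59
  y ends [-0.09659514  0.12289574]
  horn top 80 [ 0.43062536 -0.06894367  0.072     ] [ 0.4511452  -0.05363334  0.072     ] [ 0.44096346 -0.06136789  0.072     ]
  rest 319 [0.5959955  0.09289237] bbox c [ 0.41322271 -0.16544983] ang 51.3
  rest 370 [ 0.59781157 -0.05880198] bbox c [ 0.41647798 -0.23858741] ang 43.3
  rest 323 [ 0.61233678 -0.43563673] bbox c [ 0.422667   -0.44318802] ang -10.8
  ball 148 [[ 0.56023463 -0.13871315  0.064     ]] 322 336 298 319
```

send_rows(series=[{"x":0.04,"y":-0.02,"z":0,"az":7},{"x":0.08,"y":-0.05,"z":-0.02,"az":11.5,"gripper":-0.1},{"x":0.12,"y":-0.08,"z":-0.04,"az":11.5,"gripper":-0.1},{"x":0.16,"y":-0.11,"z":-0.06,"az":11.5},{"x":0.2,"y":-0.14,"z":-0.08,"az":11.5},{"x":0.24,"y":-0.165,"z":-0.1,"az":11.5},{"x":0.27,"y":-0.178,"z":-0.12,"az":11.5},{"x":0.291,"y":-0.184,"z":-0.14,"az":11.5},{"x":0.291,"y":-0.184,"z":-0.16,"az":11.5},{"x":0.291,"y":-0.184,"z":-0.16,"az":11.5}])

```text
$.series[0]: bad value
```

send_rows(series=[{"ax":0,"ay":0,"az":7,"x":0.04,"y":-0.02,"z":0,"gripper":-0.1},{"ax":0,"ay":0,"az":11.5,"x":0.08,"y":-0.05,"z":-0.02,"gripper":-0.1},{"ax":0,"ay":0,"az":11.5,"x":0.12,"y":-0.08,"z":-0.04,"gripper":-0.1},{"ax":0,"ay":0,"az":11.5,"x":0.16,"y":-0.11,"z":-0.06,"gripper":-0.1},{"ax":0,"ay":0,"az":11.5,"x":0.2,"y":-0.14,"z":-0.08,"gripper":-0.1},{"ax":0,"ay":0,"az":11.5,"x":0.24,"y":-0.165,"z":-0.1,"gripper":-0.1},{"ax":0,"ay":0,"az":11.5,"x":0.27,"y":-0.178,"z":-0.12,"gripper":-0.1},{"ax":0,"ay":0,"az":11.5,"x":0.291,"y":-0.184,"z":-0.14,"gripper":-0.1},{"ax":0,"ay":0,"az":11.5,"x":0.291,"y":-0.184,"z":-0.16,"gripper":-0.1},{"ax":0,"ay":0,"az":11.5,"x":0.291,"y":-0.184,"z":-0.16,"gripper":-0.1}], force=40)

```text
t: 0.93
ee_pos: [0.4344, 0.2928, 0.0761]
ee_rot: [-0.001, 0.045, 0.999, -0.001]
contact_force: [-1.3, 0.6, -0.9]
opening: 0.449
grasp_force: 0.0
```

```bash
cat >> h.py <<'E'
def st():
    s=monitor.get_state();q=s["ee_rot"];from scipy.spatial.transform import Rotation as R
    M=R.from_quat(np.r_[q[1:],q[0]]).as_matrix()
    print("t %.2f"%s["t"],"q",np.round(s["q"],3),"p",np.round(s["ee_pos"],4),"close %.2f"%np.degrees(np.arctan2(M[1,1],M[0,1])),"zt",np.round(M[:,2],3),"F",np.round(s["contact_force"],1),"T",np.round(s["ft_torque"],2),"op %.3f gf %.1f"%(s["opening"],s["grasp_force"]));return s
def save(n,f,x,y,w,h,k=4):
    p,d=get_image(n);np.savez(f+".npz",p=p,d=d);cv2.imwrite(f"pics/{f}.png",cv2.cvtColor(cv2.resize(p[y:y+h,x:x+w],None,fx=k,fy=k,interpolation=cv2.INTER_CUBIC),cv2.COLOR_RGB2BGR));return p,d
E
python3 -c "
from h import *
st()"
```

```text
t 0.93 q [ 0.593  0.352 -0.273  0.948 -0.001  0.683] p [0.4344 0.2928 0.0761] close 84.87 zt [-0.002 -0.002 -1.   ] F [-1.3  0.6 -0.9] T [-0.04  0.06 -0.01] op 0.449 gf 0.0
```

send_rows(series=[{"ax":0,"ay":0,"az":0,"x":0,"y":0.0,"z":-0.03,"gripper":-0.1},{"ax":0,"ay":0,"az":0,"x":0,"y":0.0,"z":-0.055,"gripper":-0.1},{"ax":0,"ay":0,"az":0,"x":0,"y":0.0,"z":-0.066,"gripper":-0.1},{"ax":0,"ay":0,"az":0,"x":0,"y":0.0,"z":-0.066,"gripper":-0.1},{"ax":0,"ay":0,"az":0,"x":0,"y":0.0,"z":-0.066,"gripper":-1},{"ax":0,"ay":0,"az":0,"x":0,"y":0.0,"z":-0.066,"gripper":-1},{"ax":0,"ay":0,"az":0,"x":0,"y":0.0,"z":-0.066,"gripper":-1},{"ax":0,"ay":0,"az":0,"x":0,"y":0.0,"z":-0.066,"gripper":-1},{"ax":0,"ay":0,"az":0,"x":0,"y":0.0,"z":-0.066,"gripper":-1}], force=60)

```text
t: 1.68
ee_pos: [0.4329, 0.2955, 0.0134]
ee_rot: [0.0, 0.044, 0.999, 0.0]
contact_force: [-0.2, 0.3, -0.9]
opening: 0.187
grasp_force: 58.6
```

```bash
python3 -c "
from h import *
st()"
```

```text
t 1.68 q [ 0.599  0.416 -0.357  0.797 -0.     0.686] p [0.4329 0.2955 0.0134] close 85.01 zt [ 0.  0. -1.] F [-0.2  0.3 -0.9] T [-0.03 -0.05  0.06] op 0.187 gf 58.6
```

send_rows(series=[{"ax":0,"ay":0,"az":0,"x":0,"y":0,"z":0.03,"gripper":-1},{"ax":0,"ay":0,"az":0,"x":0,"y":-0.01,"z":0.06,"gripper":-1},{"ax":0,"ay":0,"az":0,"x":0,"y":-0.045,"z":0.08,"gripper":-1},{"ax":0,"ay":0,"az":-2,"x":0,"y":-0.085,"z":0.08,"gripper":-1},{"ax":0,"ay":0,"az":-4,"x":0.0,"y":-0.125,"z":0.08,"gripper":-1},{"ax":0,"ay":0,"az":-6,"x":0.0,"y":-0.165,"z":0.08,"gripper":-1},{"ax":0,"ay":0,"az":-8,"x":0.0,"y":-0.205,"z":0.08,"gripper":-1},{"ax":0,"ay":0,"az":-8,"x":0.01,"y":-0.245,"z":0.08,"gripper":-1},{"ax":0,"ay":0,"az":-8,"x":0.025,"y":-0.285,"z":0.08,"gripper":-1},{"ax":0,"ay":0,"az":-8,"x":0.037,"y":-0.32,"z":0.08,"gripper":-1}])

```text
t: 2.52
ee_pos: [0.4702, -0.0269, 0.0937]
ee_rot: [0.0, 0.113, 0.994, -0.0]
contact_force: [1.0, 0.1, -1.2]
opening: 0.184
grasp_force: 59.2
```

send_rows(series=[{"ax":0,"ay":0,"az":0,"x":0,"y":0,"z":-0.015,"gripper":-1},{"ax":0,"ay":0,"az":0,"x":0,"y":0,"z":-0.032,"gripper":-1},{"ax":0,"ay":0,"az":0,"x":0,"y":0,"z":-0.032,"gripper":-1},{"ax":0,"ay":0,"az":0,"x":0,"y":0,"z":-0.032,"gripper":-1}])

```text
t: 2.85
ee_pos: [0.4692, -0.0245, 0.0611]
ee_rot: [-0.001, 0.113, 0.994, -0.0]
contact_force: [-0.6, -0.0, -1.0]
opening: 0.182
grasp_force: 59.2
```

```bash
python3 - <<'E'
from h import *
st()
save("top","t1",250,190,150,120);save("side","s1",215,195,140,145)
a=cv2.imread("pics/t1.png");b=cv2.imread("pics/s1.png");b=cv2.resize(b,None,fx=480/580,fy=480/580)
c=np.hstack([a,b]);print(c.shape);cv2.imwrite("pics/c1.png",cv2.resize(c,None,fx=800/c.shape[1],fy=800/c.shape[1],interpolation=cv2.INTER_AREA))
st()
E
```

```text
t 2.85 q [-0.052  0.267 -0.438  0.868  0.     0.175] p [ 0.4692 -0.0245  0.0611] close 77.01 zt [-0.002  0.    -1.   ] F [-0.6 -0.  -1. ] T [ 0.   -0.    0.02] op 0.182 gf 59.2
(480, 1063, 3)
t 2.95 q [-0.051  0.265 -0.436  0.868 -0.     0.174] p [ 0.4702 -0.0242  0.0621] close 77.05 zt [ 0.001 -0.    -1.   ] F [-0.4  0.5 -2. ] T [-0.01  0.01  0.06] op 0.189 gf 59.2
```

View pics/c1.png

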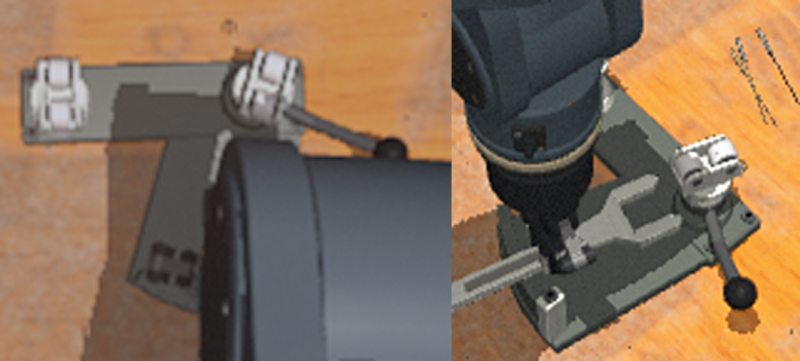

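```bash
python3 - <<'E'
from h import *
f=np.load("s1.npz");p,d=f["p"],f["d"];C=cloud("side",d);Z=C[...,2]
hsv=cv2.cvtColor(p,cv2.COLOR_RGB2HSV)
m=(Z>.052)&(Z<.070)&(C[...,0]>.48)&(C[...,0]<.58)&(C[...,1]>-.1)&(C[...,1]<.02)&(hsv[...,2]>90)&(hsv[...,1]<70)
k,l,s,_=cv2.connectedComponentsWithStats(m.astype(np.uint8));m=l==1+np.argmax(s[1:,4])
v,u=np.nonzero(m);P=ray("side",np.c_[u,v],.0617)[:,:2];print(len(u),"z med",np.median(Z[m]))
a=np.radians(-13);U=np.array([np.cos(a),np.sin(a)]);N=np.array([-U[1],U[0]])
S=np.array([.602,-.056]);s=(P-S)@U;t=(P-S)@N
for lo in np.arange(-.14,-.02,.008):
    q=(s>lo)&(s<lo+.008)
    if q.sum()>5:print("%.3f t %.4f %.4f mid %.4f n%d"%(lo+.004,t[q].min(),t[q].max(),(t[q].min()+t[q].max())/2,q.sum()))
print("tip",np.sort(s)[-3:])
E
```

```text
541 z med 0.06138551505546952
-0.112 t -0.0057 0.0077 mid 0.0010 n15
-0.104 t -0.0123 0.0110 mid -0.0006 n44
-0.096 t -0.0128 0.0135 mid 0.0004 n48
-0.088 t -0.0152 0.0149 mid -0.0002 n50
-0.080 t -0.0187 0.0212 mid 0.0012 n66
-0.072 t -0.0279 0.0276 mid -0.0001 n79
-0.064 t -0.0286 0.0281 mid -0.0002 n58
-0.056 t -0.0273 0.0275 mid 0.0001 n57
-0.048 t -0.0278 0.0280 mid 0.0001 n58
-0.040 t -0.0268 0.0273 mid 0.0003 n51
-0.032 t -0.0227 0.0255 mid 0.0014 n15
tip [-0.03278849 -0.03242463 -0.03173334]
```

send_rows(series=[{"ax":0,"ay":0,"az":0,"x":0.0097,"y":-0.0022,"z":0,"gripper":-1},{"ax":0,"ay":0,"az":0,"x":0.0175,"y":-0.004,"z":0,"gripper":-1},{"ax":0,"ay":0,"az":0,"x":0.0234,"y":-0.0054,"z":0,"gripper":-1},{"ax":0,"ay":0,"az":0,"x":0.0292,"y":-0.0067,"z":0,"gripper":-1},{"ax":0,"ay":0,"az":0,"x":0.0341,"y":-0.0079,"z":0,"gripper":-1},{"ax":0,"ay":0,"az":0,"x":0.0341,"y":-0.0079,"z":0,"gripper":-1}])

```text
t: 3.45
ee_pos: [0.5054, -0.0323, 0.0613]
ee_rot: [0.0, 0.113, 0.994, 0.0]
contact_force: [4.7, 5.1, -2.8]
opening: 0.184
grasp_force: 59.4
```

```bash
python3 -c "
from h import *
st()"
```

```text
t 3.45 q [-0.064  0.331 -0.345  0.893  0.001  0.162] p [ 0.5054 -0.0323  0.0613] close 77.04 zt [ 0.001  0.001 -1.   ] F [ 4.7  5.1 -2.8] T [ 1.01 -0.89  0.49] op 0.184 gf 59.4
```

send_rows(series=[{"ax":0,"ay":0,"az":0,"x":0.0049,"y":-0.0008,"z":0,"gripper":-1},{"ax":0,"ay":0,"az":0,"x":0.0088,"y":-0.0014,"z":0,"gripper":-1},{"ax":0,"ay":0,"az":0,"x":0.0127,"y":-0.0022,"z":0,"gripper":-1},{"ax":0,"ay":0,"az":0,"x":0.0166,"y":-0.003,"z":0,"gripper":-1},{"ax":0,"ay":0,"az":0,"x":0.0166,"y":-0.003,"z":0,"gripper":-1}])

```text
t: 3.87
ee_pos: [0.5214, -0.0354, 0.0613]
ee_rot: [0.0, 0.113, 0.994, 0.0]
contact_force: [3.0, 4.1, -2.2]
opening: 0.19
grasp_force: 59.3
```

```bash
python3 -c "
from h import *
st()"
```

```text
t 3.87 q [-0.068  0.361 -0.302  0.908  0.     0.159] p [ 0.5214 -0.0354  0.0613] close 77.02 zt [ 0.  0. -1.] F [ 3.   4.1 -2.2] T [ 0.98 -0.43  0.33] op 0.190 gf 59.3
```

send_rows(series=[{"ax":0,"ay":0,"az":0,"x":0.001,"y":-0.0002,"z":-0.001,"gripper":-1},{"ax":0,"ay":0,"az":0,"x":0.0015,"y":-0.0003,"z":-0.002,"gripper":-1},{"ax":0,"ay":0,"az":0,"x":0.0015,"y":-0.0003,"z":-0.003,"gripper":-1},{"ax":0,"ay":0,"az":0,"x":0.0015,"y":-0.0003,"z":-0.003,"gripper":-1}])

```text
t: 4.2
ee_pos: [0.5224, -0.0356, 0.0585]
ee_rot: [0.0, 0.113, 0.994, 0.0]
contact_force: [1.6, 5.6, -1.6]
opening: 0.185
grasp_force: 59.5
```

```bash
python3 -c "
from h import *
st();save('side','s2',215,195,140,145)"
```

```text
t 4.20 q [-0.068  0.366 -0.303  0.902  0.     0.158] p [ 0.5224 -0.0356  0.0585] close 77.02 zt [ 0.001  0.    -1.   ] F [ 1.6  5.6 -1.6] T [ 1.1  -0.25  0.35] op 0.185 gf 59.5
```

View pics/s2.png

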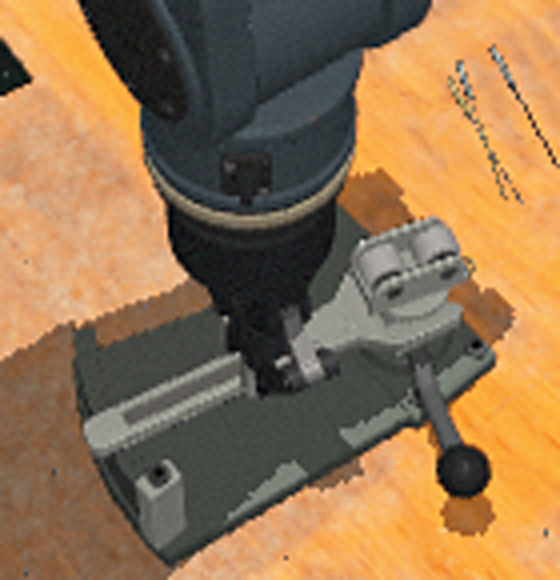

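send_rows(series=[{"ax":0,"ay":0,"az":0,"x":0,"y":0,"z":-0.0005,"gripper":-1},{"ax":0,"ay":0,"az":0,"x":0,"y":0,"z":-0.0005,"gripper":-1},{"ax":0,"ay":0,"az":0,"x":0,"y":0,"z":-0.0005,"gripper":-0.1},{"ax":0,"ay":0,"az":0,"x":0,"y":0,"z":-0.0005,"gripper":-0.1},{"ax":0,"ay":0,"az":0,"x":0,"y":0,"z":-0.0005,"gripper":-0.1},{"ax":0,"ay":0,"az":0,"x":0,"y":0,"z":-0.0005,"gripper":-0.1},{"ax":0,"ay":0,"az":0,"x":0,"y":0,"z":0.02,"gripper":-0.1},{"ax":0,"ay":0,"az":0,"x":0,"y":0,"z":0.05,"gripper":-0.1},{"ax":0,"ay":0,"az":0,"x":0,"y":0,"z":0.09,"gripper":-0.1}])

```text
t: 5.0
ee_pos: [0.5204, -0.0358, 0.1475]
ee_rot: [-0.002, 0.113, 0.994, -0.0]
contact_force: [1.1, 0.4, 0.1]
opening: 0.45
grasp_force: 0.0
```

send_rows(series=[{"ax":0,"ay":0,"az":-7,"x":0,"y":-0.02,"z":0.02,"gripper":0.06},{"ax":0,"ay":0,"az":-14,"x":0.0,"y":-0.05,"z":0.03,"gripper":0.06},{"ax":0,"ay":0,"az":-21,"x":0.01,"y":-0.08,"z":0.03,"gripper":0.06},{"ax":0,"ay":0,"az":-28,"x":0.02,"y":-0.1,"z":0.03,"gripper":0.06},{"ax":0,"ay":0,"az":-35,"x":0.03,"y":-0.11,"z":0.03,"gripper":0.06},{"ax":0,"ay":0,"az":-42,"x":0.035,"y":-0.114,"z":0.03,"gripper":0.06},{"ax":0,"ay":0,"az":-49,"x":0.035,"y":-0.114,"z":0.03,"gripper":0.06},{"ax":0,"ay":0,"az":-56,"x":0.035,"y":-0.114,"z":0.03,"gripper":0.06},{"ax":0,"ay":0,"az":-63,"x":0.035,"y":-0.114,"z":0.03,"gripper":0.06},{"ax":0,"ay":0,"az":-70,"x":0.035,"y":-0.114,"z":0.03,"gripper":0.06}])

```text
t: 5.83
ee_pos: [0.557, -0.15, 0.1782]
ee_rot: [-0.0, 0.665, 0.747, -0.0]
contact_force: [0.3, 0.1, 0.0]
opening: 0.532
grasp_force: 0.0
```

```bash
python3 - <<'E'
from h import *
st()
print("ball side",ray("side",[330.7,312.5],.064))
p,d=get_image("side");C=cloud("side",d);Z=C[...,2];hsv=cv2.cvtColor(p,cv2.COLOR_RGB2HSV)
np.savez("s3.npz",p=p,d=d)
m=(Z>.06)&(Z<.082)&(hsv[...,2]<70);m[:295]=0;m[330:]=0;m[:,:310]=0;m[:,350:]=0
k,l,s,c=cv2.connectedComponentsWithStats(m.astype(np.uint8));print(s[1:],c[1:]);
cv2.imwrite("pics/s3.png",cv2.cvtColor(cv2.resize(p[180:360,200:380],None,fx=3,fy=3),cv2.COLOR_RGB2BGR))
E
```

```text
t 5.83 q [-0.263  0.389  0.051  1.233 -0.     1.192] p [ 0.557  -0.15    0.1782] close 6.64 zt [-0. -0. -1.] F [0.3 0.1 0. ] T [-0.02 -0.03  0.06] op 0.532 gf 0.0
ball side [[ 0.55707498 -0.14689536  0.064     ]]
[[328 304   2   1   2]
 [324 306  14  13 139]] [[328.5        304.        ]
 [330.4028777  312.09352518]]
```

View pics/s3.png

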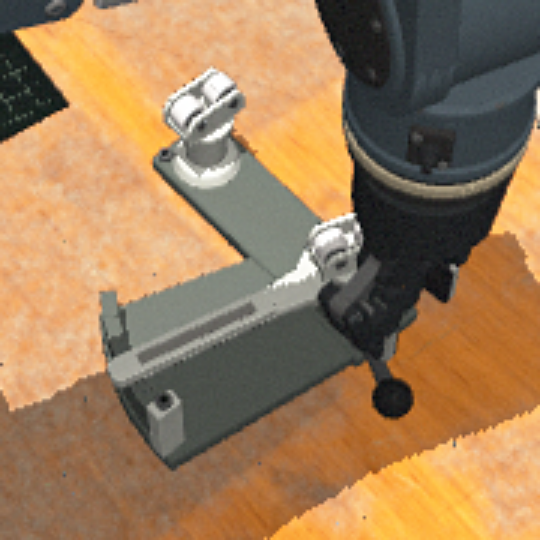

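send_rows(series=[{"ax":0,"ay":0,"az":-7,"x":0.001,"y":0.002,"z":-0.02,"gripper":0.06},{"ax":0,"ay":0,"az":-14,"x":0.001,"y":0.002,"z":-0.04,"gripper":0.06},{"ax":0,"ay":0,"az":-21,"x":0.001,"y":0.002,"z":-0.06,"gripper":0.06},{"ax":0,"ay":0,"az":-28,"x":0.001,"y":0.002,"z":-0.065,"gripper":0.06},{"ax":0,"ay":0,"az":-33,"x":0.001,"y":0.002,"z":-0.07,"gripper":0.06},{"ax":0,"ay":0,"az":-33,"x":0.001,"y":0.002,"z":-0.09,"gripper":0.06},{"ax":0,"ay":0,"az":-33,"x":0.001,"y":0.002,"z":-0.11,"gripper":0.06},{"ax":0,"ay":0,"az":-33,"x":0.001,"y":0.002,"z":-0.122,"gripper":0.06},{"ax":0,"ay":0,"az":-33,"x":0.001,"y":0.002,"z":-0.122,"gripper":-0.25},{"ax":0,"ay":0,"az":-33,"x":0.001,"y":0.002,"z":-0.122,"gripper":-0.25}], force=20)

```text
t: 6.72
ee_pos: [0.5577, -0.1478, 0.0562]
ee_rot: [-0.0, 0.847, 0.531, -0.0]
contact_force: [-0.0, -0.2, 1.0]
opening: 0.376
grasp_force: 0.0
```

```bash
python3 - <<'E'
from h import *
s=st()
S=np.array([.6035,-.0552]);p0=np.array([.558,-.148])
a0=np.degrees(np.arctan2(*(p0-S)[::-1]));print(a0%360,np.linalg.norm(p0-S))
for k in range(1,13):
    a=np.radians(a0+6*k);print(6*k,np.round(S+.105*np.array([np.cos(a),np.sin(a)])-p0,4))
E
```

```text
t 6.72 q [-0.259  0.467 -0.152  0.953 -0.     1.764] p [ 0.5577 -0.1478  0.0562] close -25.88 zt [-0.001  0.    -1.   ] F [-0.  -0.2  1. ] T [-0.02 -0.   -0.01] op 0.376 gf 0.0
243.88120722905424 0.10335419681851336
6 [ 0.0094 -0.0058]
12 [ 0.0199 -0.009 ]
18 [ 0.0307 -0.0111]
24 [ 0.0416 -0.0121]
30 [ 0.0526 -0.012 ]
36 [ 0.0635 -0.0106]
42 [ 0.0742 -0.0082]
48 [ 0.0846 -0.0046]
54 [ 0.0946 -0.    ]
60 [0.104  0.0056]
66 [0.1128 0.0122]
72 [0.1209 0.0197]
```

send_rows(series=[{"ax":0,"ay":0,"az":3,"x":0.0047,"y":-0.003,"z":0,"gripper":-0.25},{"ax":0,"ay":0,"az":6,"x":0.0094,"y":-0.0058,"z":0,"gripper":-0.25},{"ax":0,"ay":0,"az":9,"x":0.0146,"y":-0.0076,"z":0,"gripper":-0.25},{"ax":0,"ay":0,"az":12,"x":0.0199,"y":-0.009,"z":0,"gripper":-0.25},{"ax":0,"ay":0,"az":15,"x":0.0253,"y":-0.0102,"z":0,"gripper":-0.25},{"ax":0,"ay":0,"az":18,"x":0.0307,"y":-0.0111,"z":0,"gripper":-0.25},{"ax":0,"ay":0,"az":21,"x":0.0361,"y":-0.0117,"z":0,"gripper":-0.25},{"ax":0,"ay":0,"az":24,"x":0.0416,"y":-0.0121,"z":0,"gripper":-0.25}])

```text
t: 7.38
ee_pos: [0.5995, -0.1602, 0.0574]
ee_rot: [0.0, 0.718, 0.696, -0.0]
contact_force: [-7.8, -1.0, 2.3]
opening: 0.373
grasp_force: 3.9
```

```bash
python3 - <<'E'
from h import *
s=st()
p,d=get_image("side");np.savez("s4.npz",p=p,d=d)
cv2.imwrite("pics/s4.png",cv2.cvtColor(cv2.resize(p[180:360,200:380],None,fx=3,fy=3),cv2.COLOR_RGB2BGR))
E
```

```text
t 7.38 q [-2.610e-01  5.470e-01 -1.600e-02  1.008e+00 -1.000e-03  1.341e+00] p [ 0.5995 -0.1602  0.0574] close -1.77 zt [-0.001 -0.001 -1.   ] F [-7.8 -1.   2.3] T [-0.08  1.55  0.  ] op 0.373 gf 3.9
```

View pics/s4.png

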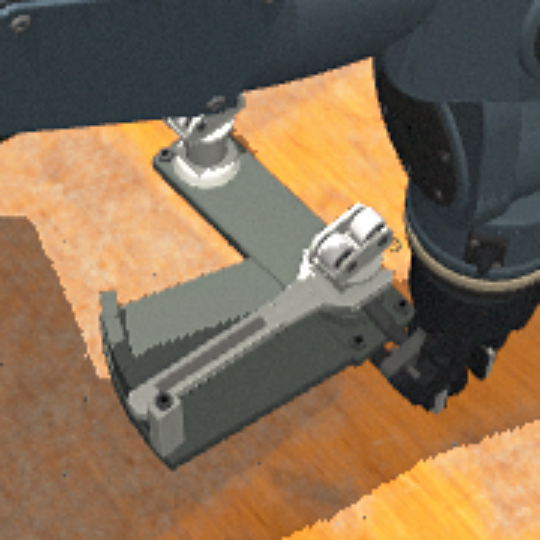

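send_rows(series=[{"ax":0,"ay":0,"az":3,"x":0.0055,"y":0,"z":0,"gripper":-0.25},{"ax":0,"ay":0,"az":6,"x":0.011,"y":0.0001,"z":0,"gripper":-0.25},{"ax":0,"ay":0,"az":9,"x":0.0165,"y":0.0006,"z":0,"gripper":-0.25},{"ax":0,"ay":0,"az":12,"x":0.0219,"y":0.0015,"z":0,"gripper":-0.25},{"ax":0,"ay":0,"az":15,"x":0.0273,"y":0.0026,"z":0,"gripper":-0.25},{"ax":0,"ay":0,"az":18,"x":0.0326,"y":0.0039,"z":0,"gripper":-0.25},{"ax":0,"ay":0,"az":21,"x":0.0379,"y":0.0056,"z":0,"gripper":-0.25},{"ax":0,"ay":0,"az":24,"x":0.043,"y":0.0075,"z":0,"gripper":-0.25},{"ax":0,"ay":0,"az":27,"x":0.048,"y":0.0097,"z":0,"gripper":-0.25},{"ax":0,"ay":0,"az":30,"x":0.053,"y":0.0121,"z":0,"gripper":-0.25}])

```text
t: 8.27
ee_pos: [0.6527, -0.1492, 0.0576]
ee_rot: [0.001, 0.514, 0.858, -0.001]
contact_force: [-4.8, -9.0, 0.3]
opening: 0.377
grasp_force: 4.5
```

```bash
python3 -c "
from h import *
st()"
```

```text
t 8.27 q [-0.224  0.643  0.151  1.078 -0.003  0.856] p [ 0.6527 -0.1492  0.0576] close 28.16 zt [-0.    -0.003 -1.   ] F [-4.8 -9.   0.3] T [-1.91  1.04  0.1 ] op 0.377 gf 4.5
```

send_rows(series=[{"ax":0,"ay":0,"az":2,"x":0.0032,"y":0.0018,"z":0,"gripper":-0.25},{"ax":0,"ay":0,"az":4,"x":0.0063,"y":0.0037,"z":0,"gripper":-0.25},{"ax":0,"ay":0,"az":6,"x":0.0094,"y":0.0056,"z":0,"gripper":-0.25},{"ax":0,"ay":0,"az":6,"x":0.0094,"y":0.0056,"z":0,"gripper":-0.25}])

```text
t: 8.6
ee_pos: [0.6626, -0.1434, 0.0576]
ee_rot: [0.001, 0.468, 0.884, -0.001]
contact_force: [-2.3, -6.4, -1.1]
opening: 0.374
grasp_force: 3.0
```

```bash
python3 -c "
from h import *
st()"
```

```text
t 8.60 q [-0.212  0.66   0.181  1.09  -0.002  0.762] p [ 0.6626 -0.1434  0.0576] close 34.17 zt [ 0.001 -0.003 -1.   ] F [-2.3 -6.4 -1.1] T [-1.34  0.6   0.05] op 0.374 gf 3.0
```

send_rows(series=[{"ax":0,"ay":0,"az":1,"x":0.0015,"y":0.001,"z":0,"gripper":-0.25},{"ax":0,"ay":0,"az":2,"x":0.003,"y":0.0021,"z":0,"gripper":-0.25},{"ax":0,"ay":0,"az":2,"x":0.003,"y":0.0021,"z":0,"gripper":-0.25}])

```text
t: 8.85
ee_pos: [0.6653, -0.1415, 0.0576]
ee_rot: [0.001, 0.453, 0.891, -0.001]
contact_force: [-3.1, -9.8, -0.5]
opening: 0.377
grasp_force: 3.7
```

send_rows(series=[{"ax":0,"ay":0,"az":1,"x":0.0014,"y":0.0011,"z":0,"gripper":-0.25},{"ax":0,"ay":0,"az":1,"x":0.0014,"y":0.0011,"z":0,"gripper":-0.25}])

```text
t: 9.02
ee_pos: [0.6667, -0.1404, 0.0576]
ee_rot: [0.001, 0.446, 0.895, -0.001]
contact_force: [-2.8, -9.6, -0.7]
opening: 0.374
grasp_force: 3.9
```

```bash
python3 -c "
from h import *
st()"
```

```text
t 9.02 q [-0.206  0.667  0.194  1.096 -0.003  0.717] p [ 0.6667 -0.1404  0.0576] close 37.08 zt [ 0.001 -0.003 -1.   ] F [-2.8 -9.6 -0.7] T [-1.9   0.56  0.11] op 0.374 gf 3.9
```

send_rows(series=[{"ax":0,"ay":0,"az":1,"x":0.0014,"y":0.0011,"z":0,"gripper":-0.25},{"ax":0,"ay":0,"az":1,"x":0.0014,"y":0.0011,"z":0,"gripper":-0.25}])

```text
t: 9.18
ee_pos: [0.6681, -0.1394, 0.0576]
ee_rot: [0.001, 0.438, 0.899, -0.001]
contact_force: [-2.5, -9.1, -1.5]
opening: 0.373
grasp_force: 4.0
```

send_rows(series=[{"ax":0,"ay":0,"az":1,"x":0.0014,"y":0.0011,"z":0,"gripper":-0.25},{"ax":0,"ay":0,"az":1,"x":0.0014,"y":0.0011,"z":0,"gripper":-0.25}])

```text
t: 9.35
ee_pos: [0.6695, -0.1384, 0.0576]
ee_rot: [0.001, 0.43, 0.903, -0.001]
contact_force: [-2.9, -9.9, -2.0]
opening: 0.375
grasp_force: 4.1
```

```bash
python3 -c "
from h import *
st()
p,d=get_image('side');np.savez('s5.npz',p=p,d=d)
cv2.imwrite('pics/s5.png',cv2.cvtColor(cv2.resize(p[180:360,200:400],None,fx=3,fy=3),cv2.COLOR_RGB2BGR))"
```

```text
t 9.35 q [-0.203  0.672  0.202  1.1   -0.003  0.686] p [ 0.6695 -0.1384  0.0576] close 39.08 zt [ 0.001 -0.003 -1.   ] F [-2.9 -9.9 -2. ] T [-1.95  0.42  0.08] op 0.375 gf 4.1
```

View pics/s5.png

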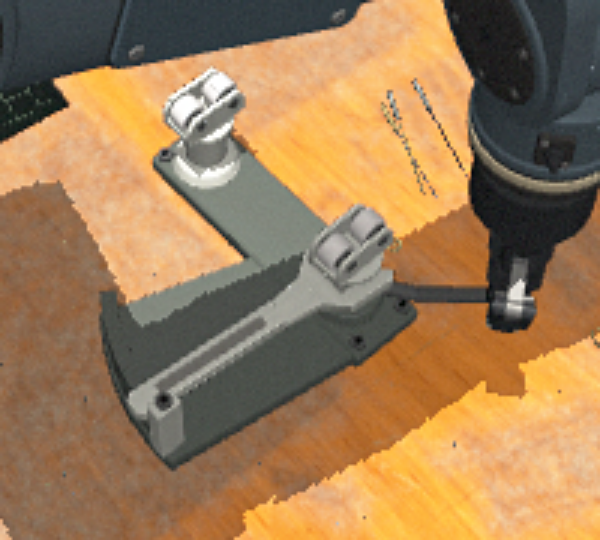

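send_rows(series=[{"ax":0,"ay":0,"az":1,"x":0.0014,"y":0.0011,"z":0,"gripper":-0.25},{"ax":0,"ay":0,"az":1,"x":0.0014,"y":0.0011,"z":0,"gripper":-0.25}])

```text
t: 9.57
ee_pos: [0.6708, -0.1374, 0.0576]
ee_rot: [0.001, 0.422, 0.907, -0.001]
contact_force: [-3.0, -10.9, -0.8]
opening: 0.377
grasp_force: 4.6
```

send_rows(series=[{"ax":0,"ay":0,"az":1,"x":0.0014,"y":0.0011,"z":0,"gripper":-0.25},{"ax":0,"ay":0,"az":1,"x":0.0014,"y":0.0011,"z":0,"gripper":-0.25}])

```text
t: 9.73
ee_pos: [0.6718, -0.1365, 0.0575]
ee_rot: [0.001, 0.414, 0.91, -0.002]
contact_force: [-5.7, -12.5, 0.8]
opening: 0.377
grasp_force: 6.3
```

send_rows(series=[{"ax":0,"ay":0,"az":1,"x":0.0014,"y":0.0012,"z":0,"gripper":-0.25},{"ax":0,"ay":0,"az":1,"x":0.0014,"y":0.0012,"z":0,"gripper":-0.25}])

```text
t: 9.9
ee_pos: [0.6727, -0.1357, 0.0574]
ee_rot: [0.0, 0.406, 0.914, -0.002]
contact_force: [-8.8, -13.8, 2.9]
opening: 0.375
grasp_force: 8.3
```

```bash
python3 - <<'E'
from h import *
st()
p,d=get_image('side');np.savez('s6.npz',p=p,d=d);C=cloud('side',d);Z=C[...,2]
# roller tops: direction between the two rollers of each rest
g=cv2.cvtColor(p,cv2.COLOR_RGB2GRAY)
for (x0,y0,x1,y1) in((250,198,286,232),(300,245,336,285)):
    m=np.zeros(Z.shape,bool);m[y0:y1,x0:x1]=1;m&=(Z>.088)&(Z<.104)
    P=C[m][:,:2].astype(np.float32);print(len(P),P.mean(0),cv2.minAreaRect(P))
a=np.load('s0.npz') if 0 else np.load('side0.npz');C=cloud('side',a['d']);Z=C[...,2]
for (x0,y0,x1,y1) in((250,198,286,232),(300,245,336,285)):
    m=np.zeros(Z.shape,bool);m[y0:y1,x0:x1]=1;m&=(Z>.088)&(Z<.104)
    P=C[m][:,:2].astype(np.float32);print("start",len(P),P.mean(0),cv2.minAreaRect(P))
E
```

```text
t 9.90 q [-0.197  0.679  0.215  1.107 -0.004  0.64 ] p [ 0.6727 -0.1357  0.0574] close 42.04 zt [-0.001 -0.004 -1.   ] F [ -8.8 -13.8   2.9] T [-2.84  1.86  0.11] op 0.375 gf 8.3
291 [0.59733933 0.0950486 ] ((0.5985291600227356, 0.09630139172077179), (0.05153680965304375, 0.03082139603793621), 3.213942527770996)
333 [ 0.6019646  -0.05432416] ((0.6038630604743958, -0.05314260721206665), (0.052612949162721634, 0.03088165447115898), 5.306863307952881)
start 287 [0.59766454 0.0950164 ] ((0.5988637804985046, 0.0964432805776596), (0.050805263221263885, 0.031193871051073074), 1.643236517906189)
start 343 [ 0.6022847  -0.05407231] ((0.6035825610160828, -0.05301160365343094), (0.03107384592294693, 0.05000438913702965), 74.48687744140625)
```

send_rows(series=[{"ax":0,"ay":0,"az":1,"x":0.0014,"y":0.0012,"z":0,"gripper":-0.25},{"ax":0,"ay":0,"az":1,"x":0.0014,"y":0.0012,"z":0,"gripper":-0.25},{"ax":0,"ay":0,"az":1,"x":0.0014,"y":0.0012,"z":0,"gripper":-0.25}])

```text
t: 10.2
ee_pos: [0.6736, -0.1349, 0.0574]
ee_rot: [-0.0, 0.399, 0.917, -0.002]
contact_force: [-12.3, -16.8, 3.3]
opening: 0.377
grasp_force: 10.3
```

send_rows(series=[{"ax":0,"ay":0,"az":0,"x":0.0014,"y":0.0012,"z":0,"gripper":-0.25},{"ax":0,"ay":0,"az":0,"x":0.0014,"y":0.0012,"z":0,"gripper":-0.25},{"ax":0,"ay":0,"az":0,"x":0.0014,"y":0.0012,"z":0,"gripper":-0.25}])

```text
t: 10.45
ee_pos: [0.6746, -0.1343, 0.0574]
ee_rot: [-0.0, 0.399, 0.917, -0.003]
contact_force: [-16.5, -21.0, 4.4]
opening: 0.371
grasp_force: 12.8
```

send_rows(series=[{"ax":0,"ay":0,"az":0,"x":0,"y":0,"z":0,"gripper":0.06},{"ax":0,"ay":0,"az":0,"x":-0.002,"y":-0.0018,"z":0,"gripper":0.06},{"ax":0,"ay":0,"az":0,"x":-0.0035,"y":-0.0032,"z":0,"gripper":0.06},{"ax":0,"ay":0,"az":0,"x":-0.0035,"y":-0.0032,"z":0.0,"gripper":0.06},{"ax":0,"ay":0,"az":0,"x":-0.0035,"y":-0.0032,"z":0.03,"gripper":0.06},{"ax":0,"ay":0,"az":0,"x":-0.0035,"y":-0.0032,"z":0.06,"gripper":0.06},{"ax":0,"ay":0,"az":0,"x":-0.0035,"y":-0.0032,"z":0.1,"gripper":0.0}])

```text
t: 11.03
ee_pos: [0.6718, -0.1337, 0.156]
ee_rot: [-0.001, 0.398, 0.917, -0.0]
contact_force: [0.3, 0.5, 0.4]
opening: 0.501
grasp_force: 0.0
```

send_rows(series=[{"ax":0,"ay":0,"az":7,"x":-0.02,"y":-0.02,"z":0,"gripper":-0.1},{"ax":0,"ay":0,"az":14,"x":-0.06,"y":-0.04,"z":0,"gripper":-0.1},{"ax":0,"ay":0,"az":21,"x":-0.1,"y":-0.06,"z":0,"gripper":-0.1},{"ax":0,"ay":0,"az":28,"x":-0.14,"y":-0.08,"z":0.0,"gripper":-0.1},{"ax":0,"ay":0,"az":35,"x":-0.17,"y":-0.1,"z":0.0,"gripper":-0.1},{"ax":0,"ay":0,"az":42,"x":-0.2,"y":-0.12,"z":0.0,"gripper":-0.1},{"ax":0,"ay":0,"az":44,"x":-0.23,"y":-0.13,"z":0.0,"gripper":-0.1}])

```text
t: 11.62
ee_pos: [0.4411, -0.2657, 0.1569]
ee_rot: [0.001, 0.022, 1.0, -0.0]
contact_force: [1.1, -1.1, -0.2]
opening: 0.45
grasp_force: 0.0
```

```bash
python3 - <<'E'
from h import *
st()
for n in("top","side"):
    p,d=get_image(n);np.savez(n+'7.npz',p=p,d=d);C=cloud(n,d);Z=C[...,2];hsv=cv2.cvtColor(p,cv2.COLOR_RGB2HSV)
    for c0 in((.599,.094),(.6035,-.055)):
        m=(np.hypot(C[...,0]-c0[0],C[...,1]-c0[1])<.036)&(Z>.088)&(Z<.104)
        P=C[m][:,:2].astype(np.float32);print(n,"rest",len(P),P.mean(0),cv2.minAreaRect(P))
    m=(Z>.05)&(Z<.067)&(C[...,0]>.41)&(C[...,0]<.56)&(abs(C[...,1]+.04)<.06)&(hsv[...,2]>70)
    k,l,s,_=cv2.connectedComponentsWithStats(m.astype(np.uint8));m=l==1+np.argmax(s[1:,4])
    P=ray(n,np.argwhere(m)[:,::-1],.058)[:,:2]
    if n=="top":cv2.imwrite("pics/t7.png",cv2.cvtColor(cv2.resize(p[180:320,230:410],None,fx=4,fy=4,interpolation=cv2.INTER_CUBIC),cv2.COLOR_RGB2BGR))
    print(n,"handle n",m.sum(),"z",np.median(Z[m]))
    out=[]
    for x in np.arange(.46,.54,.005):
        q=abs(P[:,0]-x)<.0025
        if q.sum()>3:out.append([x,(P[q,1].min()+P[q,1].max())/2,np.ptp(P[q,1])])
    out=np.array(out);print(np.round(out[::3],4).tolist());c=np.polyfit(out[:,0],out[:,1],1);print("yaw %.2f y(.5)=%.4f xmin %.4f"%(np.degrees(np.arctan(c[0])),np.polyval(c,.5),P[:,0].min()))
    b=(Z>.05)&(Z<.082)&(hsv[...,2]<60)&(np.hypot(C[...,0]-.664,C[...,1]+.14)<.03)
    if b.sum():
        uv=np.argwhere(b)[:,::-1];print("ball",b.sum(),ray(n,uv.mean(0),.066))
E
```

```text
t 11.62 q [-0.542  0.272 -0.168  1.129 -0.    -0.497] p [ 0.4411 -0.2657  0.1569] close 87.42 zt [ 0.001 -0.001 -1.   ] F [ 1.1 -1.1 -0.2] T [-0.02  0.02  0.02] op 0.450 gf 0.0
top rest 258 [0.59928674 0.09380697] ((0.6001772880554199, 0.09342296421527863), (0.030160192400217056, 0.05032612755894661), 89.66609954833984)
top rest 279 [ 0.6043258  -0.05535675] ((0.6050688624382019, -0.05531347543001175), (0.05128518119454384, 0.030284924432635307), 3.325498580932617)
top handle n 528 z 0.0582129622154402
[[0.46, -0.0471, 0.0155], [0.475, -0.0486, 0.0178], [0.49, -0.049, 0.0177], [0.505, -0.0495, 0.0177], [0.52, -0.0511, 0.0156], [0.535, -0.0515, 0.0156]]
yaw -3.11 y(.5)=-0.0496 xmin 0.4280
ball 82 [[ 0.66686152 -0.1398361   0.066     ]]
side rest 0 [nan nan] ((0.0, 0.0), (0.0, 0.0), 0.0)
side rest 0 [nan nan] ((0.0, 0.0), (0.0, 0.0), 0.0)
side handle n 243 z 0.058058166813700685
[[0.46, -0.0466, 0.0195], [0.475, -0.0532, 0.007]]
yaw -23.93 y(.5)=-0.0632 xmin 0.4253<stdin>:7: RuntimeWarning: Mean of empty slice.
  ret = um.true_divide(
```

View pics/t7.png

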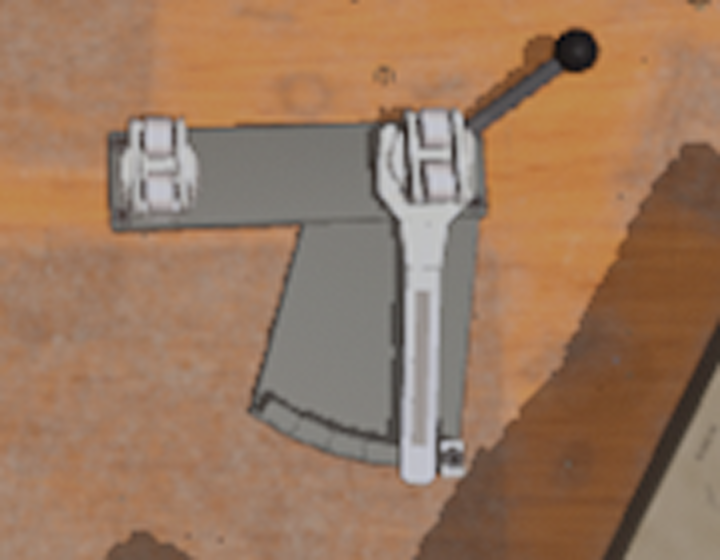

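send_rows(series=[{"ax":0,"ay":0,"az":0,"x":0.01,"y":0.04,"z":0,"gripper":-0.1},{"ax":0,"ay":0,"az":0,"x":0.02,"y":0.08,"z":0,"gripper":-0.1},{"ax":0,"ay":0,"az":0,"x":0.04,"y":0.115,"z":0,"gripper":-0.1},{"ax":0,"ay":0,"az":0,"x":0.06,"y":0.15,"z":0.0,"gripper":-0.1},{"ax":0,"ay":0,"az":0,"x":0.07,"y":0.185,"z":0.0,"gripper":-0.1},{"ax":0,"ay":0,"az":-0.5,"x":0.08,"y":0.215,"z":0.0,"gripper":-0.1},{"ax":0,"ay":0,"az":-0.5,"x":0.08,"y":0.215,"z":-0.03,"gripper":-0.1},{"ax":0,"ay":0,"az":-0.5,"x":0.08,"y":0.215,"z":-0.05,"gripper":-0.1},{"ax":0,"ay":0,"az":-0.5,"x":0.08,"y":0.215,"z":-0.05,"gripper":-0.1}])

```text
t: 12.47
ee_pos: [0.5214, -0.0478, 0.1033]
ee_rot: [-0.002, 0.03, 1.0, 0.0]
contact_force: [-0.6, 1.1, -0.5]
opening: 0.452
grasp_force: 0.0
```

```bash
python3 -c "
from h import *
st()"
```

```text
t 12.47 q [-0.092  0.33  -0.231  1.015  0.    -0.032] p [ 0.5214 -0.0478  0.1033] close 86.61 zt [-0.004  0.001 -1.   ] F [-0.6  1.1 -0.5] T [-0.05  0.05 -0.03] op 0.452 gf 0.0
```

send_rows(series=[{"ax":0,"ay":0,"az":0.3,"x":0,"y":-0.0027,"z":-0.025,"gripper":-0.1},{"ax":0,"ay":0,"az":0.3,"x":0,"y":-0.0027,"z":-0.042,"gripper":-0.1},{"ax":0,"ay":0,"az":0.3,"x":0,"y":-0.0027,"z":-0.0475,"gripper":-0.1},{"ax":0,"ay":0,"az":0.3,"x":0,"y":-0.0027,"z":-0.0475,"gripper":-0.1},{"ax":0,"ay":0,"az":0.3,"x":0,"y":-0.0027,"z":-0.0475,"gripper":-0.4},{"ax":0,"ay":0,"az":0.3,"x":0,"y":-0.0027,"z":-0.0475,"gripper":-0.55}], force=25)

```text
t: 12.97
ee_pos: [0.5238, -0.0505, 0.0604]
ee_rot: [0.001, 0.028, 1.0, 0.002]
contact_force: [-0.7, 15.4, 1.4]
opening: 0.231
grasp_force: 7.1
```

```bash
python3 -c "
from h import *
st()"
```

```text
t 12.97 q [-0.098  0.368 -0.294  0.907  0.004 -0.043] p [ 0.5238 -0.0505  0.0604] close 86.84 zt [ 0.002  0.004 -1.   ] F [-0.7 15.4  1.4] T [3.1  0.1  0.04] op 0.231 gf 7.1
```

send_rows(series=[{"ax":0,"ay":0,"az":0,"x":-0.001,"y":0.001,"z":-0.001,"gripper":-0.55},{"ax":0,"ay":0,"az":0,"x":-0.002,"y":0.002,"z":-0.0025,"gripper":-0.55},{"ax":0,"ay":0,"az":0,"x":-0.002,"y":0.002,"z":-0.0025,"gripper":-0.6},{"ax":0,"ay":0,"az":0,"x":-0.002,"y":0.002,"z":-0.0025,"gripper":-1},{"ax":0,"ay":0,"az":0,"x":-0.002,"y":0.002,"z":-0.0025,"gripper":-1},{"ax":0,"ay":0,"az":0,"x":-0.002,"y":0.002,"z":-0.0025,"gripper":-1}], force=60)

```text
t: 13.47
ee_pos: [0.5219, -0.0492, 0.058]
ee_rot: [0.001, 0.028, 1.0, 0.001]
contact_force: [-1.3, 6.6, 10.2]
opening: 0.193
grasp_force: 58.6
```

```bash
python3 -c "
from h import *
st()"
```

```text
t 13.47 q [-0.095  0.366 -0.304  0.898  0.002 -0.04 ] p [ 0.5219 -0.0492  0.058 ] close 86.83 zt [ 0.003  0.001 -1.   ] F [-1.3  6.6 10.2] T [ 1.61  0.18 -0.04] op 0.193 gf 58.6
```

send_rows(series=[{"ax":0,"ay":0,"az":-1,"x":0.0001,"y":0.0018,"z":0.001,"gripper":-1},{"ax":0,"ay":0,"az":-2,"x":0.0002,"y":0.0033,"z":0.001,"gripper":-1},{"ax":0,"ay":0,"az":-3,"x":0.0004,"y":0.0048,"z":0.001,"gripper":-1},{"ax":0,"ay":0,"az":-3,"x":0.0004,"y":0.0048,"z":0.001,"gripper":-1}])

```text
t: 13.8
ee_pos: [0.5222, -0.0452, 0.0581]
ee_rot: [0.001, 0.055, 0.998, -0.0]
contact_force: [4.7, -2.0, 5.2]
opening: 0.188
grasp_force: 59.7
```

send_rows(series=[{"ax":0,"ay":0,"az":1,"x":-0.0001,"y":-0.0015,"z":0,"gripper":-1},{"ax":0,"ay":0,"az":2,"x":-0.0003,"y":-0.003,"z":0,"gripper":-1},{"ax":0,"ay":0,"az":2,"x":-0.0003,"y":-0.003,"z":0,"gripper":-1}])

```text
t: 14.05
ee_pos: [0.5217, -0.0478, 0.058]
ee_rot: [0.001, 0.036, 0.999, 0.001]
contact_force: [3.5, 3.4, 8.2]
opening: 0.185
grasp_force: 59.9
```

```bash
python3 -c "
from h import *
st()"
```

```text
t 14.05 q [-0.092  0.366 -0.304  0.899  0.001 -0.02 ] p [ 0.5217 -0.0478  0.058 ] close 85.90 zt [ 0.002  0.001 -1.   ] F [3.5 3.4 8.2] T [ 0.75 -0.68 -0.07] op 0.185 gf 59.9
```

send_rows(series=[{"ax":0,"ay":0,"az":0,"x":0,"y":0,"z":0.0015,"gripper":-1},{"ax":0,"ay":0,"az":0,"x":-0.004,"y":0.0003,"z":0.0015,"gripper":-1},{"ax":0,"ay":0,"az":0,"x":-0.008,"y":0.0006,"z":0.0015,"gripper":-1},{"ax":0,"ay":0,"az":0,"x":-0.012,"y":0.0009,"z":0.0015,"gripper":-1},{"ax":0,"ay":0,"az":0,"x":-0.012,"y":0.0009,"z":0.0015,"gripper":-1}])

```text
t: 14.47
ee_pos: [0.5076, -0.0471, 0.0586]
ee_rot: [-0.001, 0.037, 0.999, 0.0]
contact_force: [0.1, -0.6, -1.5]
opening: 0.187
grasp_force: 58.9
```

```bash
python3 -c "
from h import *
st()"
```

```text
t 14.47 q [-0.092  0.342 -0.338  0.892 -0.    -0.019] p [ 0.5076 -0.0471  0.0586] close 85.81 zt [-0.001  0.    -1.   ] F [ 0.1 -0.6 -1.5] T [0.   0.02 0.  ] op 0.187 gf 58.9
```

send_rows(series=[{"ax":0,"ay":0,"az":0,"x":-0.007,"y":0.0005,"z":0.0005,"gripper":-1},{"ax":0,"ay":0,"az":0,"x":-0.014,"y":0.001,"z":0.0005,"gripper":-1},{"ax":0,"ay":0,"az":0,"x":-0.021,"y":0.0015,"z":0.0005,"gripper":-1},{"ax":0,"ay":0,"az":0,"x":-0.028,"y":0.002,"z":0.0005,"gripper":-1},{"ax":0,"ay":0,"az":0,"x":-0.034,"y":0.0025,"z":0.0005,"gripper":-1},{"ax":0,"ay":0,"az":0,"x":-0.034,"y":0.0025,"z":0.0005,"gripper":-1}])

```text
t: 14.97
ee_pos: [0.4735, -0.0446, 0.0593]
ee_rot: [-0.0, 0.037, 0.999, 0.0]
contact_force: [0.2, -0.3, -0.4]
opening: 0.183
grasp_force: 58.8
```

```bash
python3 -c "
from h import *
st()"
```

```text
t 14.97 q [-0.094  0.278 -0.427  0.867  0.    -0.021] p [ 0.4735 -0.0446  0.0593] close 85.81 zt [-0.001  0.    -1.   ] F [ 0.2 -0.3 -0.4] T [-0.01  0.07 -0.01] op 0.183 gf 58.8
```

send_rows(series=[{"ax":0,"ay":0,"az":0,"x":-0.01,"y":0.008,"z":0.0,"gripper":-1},{"ax":0,"ay":0,"az":0,"x":-0.025,"y":0.022,"z":0.005,"gripper":-1},{"ax":0,"ay":0,"az":0,"x":-0.038,"y":0.04,"z":0.02,"gripper":-1},{"ax":0,"ay":0,"az":0,"x":-0.0405,"y":0.065,"z":0.035,"gripper":-1},{"ax":0,"ay":0,"az":0,"x":-0.0405,"y":0.1,"z":0.04,"gripper":-1},{"ax":0,"ay":0,"az":0,"x":-0.0405,"y":0.14,"z":0.04,"gripper":-1},{"ax":0,"ay":0,"az":0,"x":-0.0405,"y":0.18,"z":0.04,"gripper":-1},{"ax":0,"ay":0,"az":0,"x":-0.0405,"y":0.22,"z":0.04,"gripper":-1},{"ax":0,"ay":0,"az":0,"x":-0.0405,"y":0.26,"z":0.04,"gripper":-1},{"ax":0,"ay":0,"az":0,"x":-0.0405,"y":0.3,"z":0.03,"gripper":-1}])

```text
t: 15.8
ee_pos: [0.435, 0.258, 0.0908]
ee_rot: [0.001, 0.036, 0.999, 0.001]
contact_force: [1.9, 0.6, -0.4]
opening: 0.187
grasp_force: 59.0
```

send_rows(series=[{"ax":0,"ay":0,"az":-0.8,"x":0,"y":0.025,"z":-0.01,"gripper":-1},{"ax":0,"ay":0,"az":-0.8,"x":0,"y":0.04,"z":-0.03,"gripper":-1},{"ax":0,"ay":0,"az":-0.8,"x":0,"y":0.04,"z":-0.06,"gripper":-1},{"ax":0,"ay":0,"az":-0.8,"x":0,"y":0.04,"z":-0.065,"gripper":-1},{"ax":0,"ay":0,"az":-0.8,"x":0,"y":0.04,"z":-0.065,"gripper":-1}])

```text
t: 16.22
ee_pos: [0.433, 0.2944, 0.0228]
ee_rot: [-0.002, 0.043, 0.999, -0.001]
contact_force: [-0.2, -0.2, -1.4]
opening: 0.186
grasp_force: 59.0
```

```bash
python3 -c "
from h import *
st()"
```

```text
t 16.22 q [ 0.597  0.408 -0.343  0.824 -0.     0.684] p [0.433  0.2944 0.0228] close 85.03 zt [-0.003 -0.002 -1.   ] F [-0.2 -0.2 -1.4] T [-0.01 -0.01  0.02] op 0.186 gf 59.0
```

send_rows(series=[{"ax":0,"ay":0,"az":0,"x":0,"y":0,"z":-0.005,"gripper":-1},{"ax":0,"ay":0,"az":0,"x":0,"y":0,"z":-0.009,"gripper":-1},{"ax":0,"ay":0,"az":0,"x":0,"y":0,"z":-0.0105,"gripper":-1},{"ax":0,"ay":0,"az":0,"x":0,"y":0,"z":-0.0105,"gripper":-1}])

```text
t: 16.55
ee_pos: [0.4351, 0.2953, 0.0145]
ee_rot: [0.001, 0.044, 0.999, 0.0]
contact_force: [0.7, 0.4, 0.2]
opening: 0.184
grasp_force: 59.2
```

```bash
python3 -c "
from h import *
st()"
```

```text
t 16.55 q [ 0.596  0.417 -0.353  0.799 -0.     0.684] p [0.4351 0.2953 0.0145] close 84.97 zt [ 0.001  0.001 -1.   ] F [0.7 0.4 0.2] T [-0.06 -0.29 -0.  ] op 0.184 gf 59.2
```

Near contact; lower one more millimetre, release, lift away.

send_rows(series=[{"ax":0,"ay":0,"az":0,"x":0,"y":0,"z":-0.001,"gripper":-1},{"ax":0,"ay":0,"az":0,"x":0,"y":0,"z":-0.001,"gripper":-0.7},{"ax":0,"ay":0,"az":0,"x":0,"y":0,"z":0,"gripper":-0.1},{"ax":0,"ay":0,"az":0,"x":0,"y":0,"z":0,"gripper":-0.1},{"ax":0,"ay":0,"az":0,"x":0,"y":0,"z":0,"gripper":-0.1},{"ax":0,"ay":0,"az":0,"x":0,"y":0,"z":0,"gripper":-0.1},{"ax":0,"ay":0,"az":0,"x":0,"y":0,"z":0.03,"gripper":-0.1},{"ax":0,"ay":0,"az":0,"x":0,"y":0,"z":0.07,"gripper":-0.1},{"ax":0,"ay":0,"az":0,"x":-0.03,"y":0,"z":0.11,"gripper":-0.1},{"ax":0,"ay":0,"az":0,"x":-0.06,"y":0,"z":0.15,"gripper":-0.1}])

```text
t: 17.38
ee_pos: [0.3842, 0.2951, 0.1519]
ee_rot: [0.0, 0.044, 0.999, 0.0]
contact_force: [0.3, 1.2, 0.7]
opening: 0.447
grasp_force: 0.0
```

send_rows(series=[{"ax":0,"ay":0,"az":0,"x":-0.04,"y":0.02,"z":0.02,"gripper":-0.1},{"ax":0,"ay":0,"az":0,"x":-0.08,"y":0.04,"z":0.03,"gripper":-0.1},{"ax":0,"ay":0,"az":0,"x":-0.11,"y":0.07,"z":0.03,"gripper":-0.1},{"ax":0,"ay":0,"az":0,"x":-0.14,"y":0.1,"z":0.03,"gripper":-0.1},{"ax":0,"ay":0,"az":0,"x":-0.17,"y":0.13,"z":0.03,"gripper":-0.1},{"ax":0,"ay":0,"az":0,"x":-0.17,"y":0.13,"z":0.03,"gripper":-0.1}])

```text
t: 17.88
ee_pos: [0.211, 0.4281, 0.1807]
ee_rot: [-0.0, 0.042, 0.999, 0.001]
contact_force: [1.4, -1.1, 0.1]
opening: 0.449
grasp_force: 0.0
```

```bash
python3 - <<'E'
from h import *
st()
out=[]
for n in("top","side"):
    p,d=get_image(n);C=cloud(n,d);Z=C[...,2];hsv=cv2.cvtColor(p,cv2.COLOR_RGB2HSV)
    for c0 in((.599,.094),(.6035,-.055)):
        m=(np.hypot(C[...,0]-c0[0],C[...,1]-c0[1])<.036)&(Z>.088)&(Z<.104)
        P=C[m][:,:2].astype(np.float32);print(n,"rest",len(P),cv2.minAreaRect(P)[2])
    m=(np.hypot(C[...,0]-.45,C[...,1]-.293)<.12)&(hsv[...,2]>110)&(hsv[...,1]<60)&(Z<.03)
    k,l,s,_=cv2.connectedComponentsWithStats(m.astype(np.uint8));m=l==1+np.argmax(s[1:,4]);Q=C[m]
    print("spanner",m.sum(),Q.mean(0),"z pct",np.percentile(Z[m],[2,50,98]))
    b=(Z>.05)&(Z<.082)&(hsv[...,2]<60)&(np.hypot(C[...,0]-.664,C[...,1]+.14)<.04)
    if b.sum():
        x=ray(n,np.argwhere(b)[:,::-1].mean(0),.066)[0];S=np.array([.605,-.0545]) if n=="top" else np.array([.602,-.056]);v=x[:2]-S
        print("ball",b.sum(),x,"head+nut",np.radians(np.degrees(np.arctan2(v[1],v[0]))%360-254-1.8))
    out.append(p)
cv2.imwrite("pics/end.png",cv2.cvtColor(cv2.resize(np.hstack([out[0][150:360,130:400],out[1][150:360,90:360]]),(800,311)),cv2.COLOR_RGB2BGR))
E
```

```text
t 17.88 q [ 1.112e+00  1.850e-01 -2.180e-01  1.167e+00  1.000e-03  1.196e+00] p [0.211  0.4281 0.1807] close 85.18 zt [-0.001  0.001 -1.   ] F [ 1.4 -1.1  0.1] T [-0.01 -0.06 -0.  ] op 0.449 gf 0.0
top rest 256 89.67939758300781
top rest 272 89.35491943359375
spanner 912 [0.4491049  0.29308499 0.01255374] z pct [0.00227441 0.01347283 0.01716949]
ball 86 [ 0.66327155 -0.14216158  0.066     ] head+nut 0.8344995477236217
side rest 290 1.2203969955444336
side rest 331 0.6058489680290222
spanner 694 [0.44436331 0.29479175 0.01335087] z pct [0.00809845 0.01350269 0.01761304]
ball 128 [ 0.65928376 -0.14078969  0.066     ] head+nut 0.8419972708326066
```

View pics/end.png

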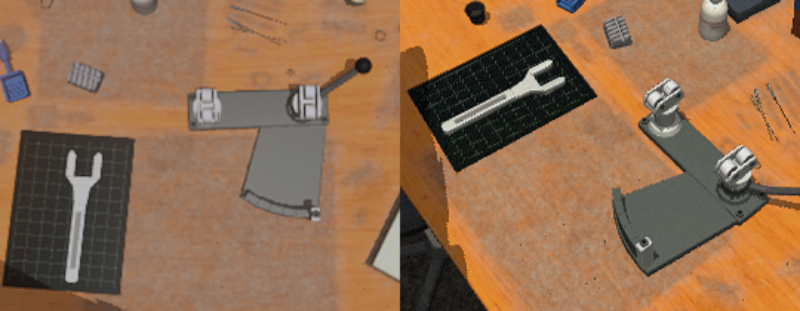

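```bash
python3 -c "
from bench import arm
print(arm.close_job())"
```

```text
the job is handed in; nothing more can be done
None
```

I handed the job in at about 18 s of the 64 s limit; no verdict came back. By the last pictures, the head is within about 0.01 rad of square, the nut is at its tight stop (about 0.85 rad), the spanner lies flat on the mat, and the arm stands clear without having gone near the bystanders.

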